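# Collar the lap disc and hold the dressing stick in the guard slot

## Robot

A 6-joint arm with a two-finger parallel gripper is mounted at the origin on the work surface. World frame = base frame: x ahead of the robot, y to its left, z up, the work surface at z = 0. Lengths are in mm, angles in rad, forces in N, time in s.
With the tool pointing down it reaches from about 275 to 750 mm from the base axis. Payload 10.2 kg.
Tool frame: the origin (TCP) lies between the finger pads; the fingertips stand 11 mm ahead of it and the grasp point (between the pads) lies 8 mm behind it; z points along the fingers, y is the line along which they close (so a half turn about z gives the same grasp; the last joint's range is limited). The gripper opens to 85 mm and grips with 20 to 120 N. Pads are 22 mm wide; open, the fingers measure 114 mm over their backs; the gripper's body (76 mm by 85 mm) begins 54 mm behind the grasp point. The pads swing forward as they close: fully open they stand 13 mm farther back than shut.
Start: joints at [-1.38, 0.313, 1.498, -0, 1.331, -0.223], TCP at [211.086, -480.701, 242.294] pointing down, gripper open.
Joint ranges: [-2.94, 2.94], [-0.97, 2.17], [0.19, 2.56], [-1.23, 4.37], [0.02, 3.11], [-2.88, 2.88]. Speed limits (rad/s): [2.39, 2.39, 3.01, 3.14, 3.14, 3.14].

## Interface

Orientations are given as a unit quaternion [w, x, y, z].
In Python, from rig import sense, eyes, finish_job gives the robot as it stands.
- The arm moves only by the shell command python3 -m jog 'ROWS' [FORCE]. ROWS is JSON, a list of rows, each a list of 7 numbers: the shift along the tool's x, y, z in m, then the turn, a rotation vector about the tool's x, y, z in rad, then the finger opening in m, from 0 to 0.0854. In form: [[dx, dy, dz, rx, ry, rz, gripper], ...]. A call has 1 to 5 rows; each row shifts and turns the commanded pose from where the row before left it, along the tool's axes as they then stand; what a row does not reach is not made up. A row lasts 1/10 s, in which the tool goes at most 50 mm and 8.59 degrees, less where a joint would pass 70% of its speed; a pose out of reach is approached as far as the arm can. A call is refused whole if a number of a shift passes 0.05 or a number of a turn 0.15, either way. A call with a gripper value outside its range is refused whole. The fingers move at their own pace and stop on an object; FORCE is the grip in N (left out, the last holds). Time passes only in rows, so rows that do not move let the fingers close. It gives the time, the measured TCP pose, the force, the opening and the grip force at its end, in the units of the state.
- sense(): the state, without advancing time (a new reading comes with each control period).
- eyes.capture(name): name is "scene" or "top" or "wrist"; returns the picture (480x640x3 uint8, red, green, blue); there is no depth.
- eyes.calibration(name): a dict with "fx", "fy", "cx", "cy" (pixels), "dist" ([k1, k2, p1, p2, k3] as OpenCV has them; the pictures are not rectified), "cam_to_world" (4x4, takes a point from camera to world coordinates); the wrist camera has in their place "mount" (4x4, takes a point from camera to tool coordinates, whose origin is the TCP and whose axes are the flange's). Camera axes: x right, y down, z forward; pixel columns grow to the right and rows downward; lengths in mm; the calibration is good to about 2 mm. A picture is of the moment at which its call begins: read the wrist's pose just before it. calibration takes no time and is no camera call.
- finish_job(): hands the job in; it is judged then, once.
The state is a dict: "time_s": time; "joints": joint angles; "dq": joint speeds; "tau": joint torques, N m; "eef_pos": TCP position; "ee_rot": TCP orientation; "force": force on the tool from outside, world axes, zero at the start; "wrist_torque": the same for the moment, N m; "grip_width": opening from 0.0 (shut) to 1.0 (fully open); "grip_force": force on a finger pad.
Only numpy, scipy, OpenCV 4.12 (cv2) and the standard library are available. Lean on these libraries where they do the work, as an engineer would, in place of code of your own. Each camera call takes 0.05 s, during which the arm holds its last target. There are 200 camera calls.

## Task

Get the jeweller's flat lap ready for dressing: first slide the brass collar over the upright spindle until it lies flat on the steel disc, and let it go. Then take the red-handled dressing stick out of its wooden stand, pass its grey blade straight down through the slot in the yellow guard and finish while still holding it there, upright and still, with the tip about halfway between the guard and the disc, not resting on the disc. Leave the jar, the steel block and the hammer where they are.

Things in the scene. Friction and masses are not known exactly. Their poses are not given: they have to be found in the camera images.
- machine: Bench flat-lap machine, fixed to the bench: green housing 240 (its x) x 220 (its y) x 70 mm high; origin at the centre of its underside, z up. On top, a steel disc of 150 mm diameter, its upper face 90 mm above the bench, centred 25 mm towards its -x. Over the +x part of the disc stands a yellow guard plate, 105 (x) x 150 (y) x 10 mm thick, from x = +10 to +115 mm, underside 120 mm and top 130 mm above the bench, on two posts at its far edge (x = +106 mm).
- spindle (a point): Point on the disc's upper face at the axis of the dark steel spindle (90 mm above the bench); axes as the machine's. The spindle is 12 mm in diameter, rises 38 mm above the disc and has a tapered top (last 4 mm).
- slot (a point): Centre of the mouth of the slot, at the top face of the yellow guard (130 mm above the bench); axes as the machine's. The slot goes straight down through the 10 mm guard and measures 28 mm along its x by 12 mm along its y, with a 2 mm chamfer at the mouth; it lies 59 mm from the spindle's axis towards +x. The guard's underside is 10 mm and the disc 40 mm below this point.
- collar: Brass collar, a loose ring: outer diameter 36 mm, bore 16 mm, height 24 mm, about 0.14 kg, lying flat on the bench; origin at the centre of its underside, z along the bore.
- stick: Dressing stick, loose, about 0.08 kg, standing upright in the stand: 110 mm long; origin at the centre of its lower tip, z along it towards the handle. Lower 60 mm: grey stone blade 26 mm (x) x 10 mm (y), the last 12 mm tapering to about 20 x 5 mm at the tip. Upper 50 mm: red handle 32 mm (x) x 16 mm (y); the handle does not fit the slot.
- stand: Fixed light-wood stand, 90 (x) x 80 (y) x 45 mm high, origin at the centre of its underside; a 30 mm deep pocket 29 mm (x) x 13 mm (y) in its top middle holds the stick, whose tip stands 15 mm above the bench.
- jar: Bystander: closed amber glass jar, 56 mm diameter, 60 mm high; origin at the centre of its underside.
- block: Bystander: steel bench block 60 x 60 x 20 mm; origin at the centre of its underside.
- hammer: Bystander: hammer 220 mm long lying on the bench along its x; origin under its middle.

How it is judged (in metres and radians):
On the way, in this order (a step that is already met when the one before it is completed fails the run):
1. the collar lies flat on the disc around the spindle, let go (horizontal distance between collar and spindle below 0.004 m and z of collar in the frame of spindle below 0.003 m and angle between the z axis of collar and the z axis of machine, either way round below 0.1 rad and contact force between the fingers and collar below 0.2 N), for 0.2 s.
2. the blade of the stick is through the guard slot (horizontal distance between stick and slot below 0.006 m and z of stick in the frame of slot below -0.011 m), for 0.2 s.
At the end, for the whole second after the job is handed in: Collar flat on the disc (within 3 mm) around the spindle, untouched by the fingers; stick held by the fingers, still, upright within 0.12 rad, within 6 mm of the slot's axis, its tip 14 to 36 mm below the guard's top face (4 to 26 mm above the disc) (all of step 1 and horizontal distance between stick and slot below 0.006 m and z of stick in the frame of slot between -0.036 and -0.014 m and angle between stick's own z axis and vertical below 0.12 rad and linear speed of stick below 0.02 m/s and contact force between the fingers and stick above 2 N); the arm keeps its last pose, push and grip.
It fails at once if the jar is disturbed (distance of jar from where it was at the start of the episode above 0.02 m).
It fails at once if the steel block is disturbed (distance of block from where it was at the start of the episode above 0.02 m).
It fails at once if the hammer is disturbed (distance of hammer from where it was at the start of the episode above 0.02 m).
It also fails if it takes over 72 s, if anything falls off the work surface, if the arm or the gripper's body presses on something with over 40 N, if the wrist force passes 120 N, or if a joint passes its speed limit or range.

## Working session

There is one attempt and no reset: what is moved stays moved. The work goes in short steps, Python scripts to look and compute and a shell command to move; the robot and the scene stay as the last step left them, time stands still between calls to the robot, and variables do not carry over. Pictures are saved under pics/ and viewed, at most 10 in all, crops included, and the job is handed in when it is done.

```bash
mkdir -p pics
python3 - <<'E'
from rig import sense, eyes
import cv2,numpy as np
s=sense();print(s)
for n in("scene","top","wrist"):
    im=eyes.capture(n);cv2.imwrite(f"pics/{n}0.png",im[:,:,::-1]);c=eyes.calibration(n);print(n,{k:np.round(v,3).tolist() for k,v in c.items()})
E
```

```text
{'time_s': 0.0, 'joints': array([-1.38041555e+00,  3.13421873e-01,  1.49843360e+00,  1.43102955e-05,
        1.33102462e+00, -2.23383381e-01]), 'dq': array([ 0.0011268 , -0.00088035,  0.00076353,  0.0011497 , -0.00038809,
       -0.00108222]), 'tau': array([-6.39146856e-04, -4.12266827e+01, -2.59739470e+01, -2.35924354e-04,
        4.18673706e-03, -4.47712625e-05]), 'eef_pos': array([ 211.03271696, -480.44752268,  241.7507786 ]), 'ee_rot': array([-6.43520159e-04,  9.78676268e-01,  2.05407760e-01,  1.75701891e-05]), 'force': array([ 0.189583  , -0.39661777, -0.55931897]), 'wrist_torque': array([-0.00843684,  0.01444136, -0.00504411]), 'grip_force': 0.0, 'grip_width': 1.0024064655251756}
scene {'fx': 435.671, 'fy': 435.671, 'cx': 317.835, 'cy': 237.855, 'dist': [0.023, 0.0, 0.0, 0.0, 0.0], 'cam_to_world': [[0.49, 0.47, -0.734, 1188.292], [0.872, -0.27, 0.409, -430.696], [-0.006, -0.84, -0.542, 577.286], [0.0, 0.0, 0.0, 1.0]]}
top {'fx': 586.848, 'fy': 586.848, 'cx': 316.602, 'cy': 235.552, 'dist': [-0.115, 0.0, 0.0, 0.0, 0.0], 'cam_to_world': [[0.005, -0.984, 0.179, 300.541], [-1.0, -0.006, -0.001, -82.747], [0.002, -0.179, -0.984, 1448.299], [0.0, 0.0, 0.0, 1.0]]}
wrist {'fx': 374.865, 'fy': 374.865, 'cx': 317.321, 'cy': 238.729, 'dist': [-0.032, 0.0, 0.0, 0.0, 0.0], 'mount': [[-0.001, -0.957, -0.29, 72.754], [1.0, -0.001, 0.0, 0.282], [-0.0, -0.29, 0.957, -132.82], [0.0, 0.0, 0.0, 1.0]]}
```

View pics/top0.png

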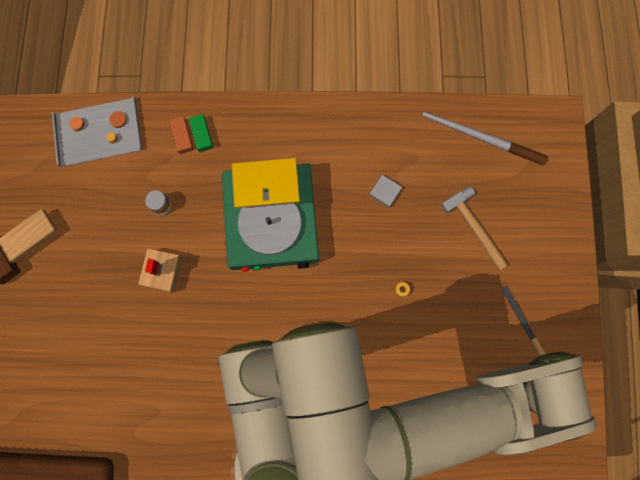

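View pics/scene0.png

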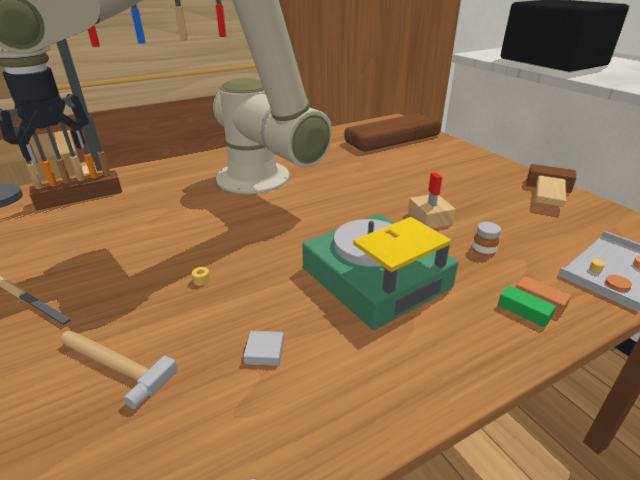

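The top view shows the collar at (403,289), the spindle at (270,221), the slot at (266,194) and the stick handle at (152,267). The scene view agrees with this. The machine's +x points roughly along world +x.

```bash
cat > h.py <<'E'
import cv2,numpy as np
from scipy.spatial.transform import Rotation as R
from rig import sense, eyes
def tool(s):
    T=np.eye(4);q=s["ee_rot"];T[:3,:3]=R.from_quat([q[1],q[2],q[3],q[0]]).as_matrix();T[:3,3]=s["eef_pos"];return T
def shot(n,f):
    s=sense();im=eyes.capture(n)[:,:,::-1].copy();cv2.imwrite(f"pics/{f}.png",im);c=eyes.calibration(n)
    M=np.array(c["cam_to_world"]) if n!="wrist" else tool(s)@np.array(c["mount"])
    return im,(np.array([[c["fx"],0,c["cx"]],[0,c["fy"],c["cy"]],[0,0,1]]),np.array(c["dist"]),M)
def ray(cam,p):
    K,d,M=cam;u=cv2.undistortPoints(np.array([[p]],float),K,d)[0,0];v=M[:3,:3]@np.array([u[0],u[1],1]);return M[:3,3],v/np.linalg.norm(v)
def plane(cam,p,z):
    o,v=ray(cam,p);return o+v*(z-o[2])/v[2]
def proj(cam,X):
    K,d,M=cam;W=np.linalg.inv(M);return cv2.projectPoints(np.array([X],float),cv2.Rodrigues(W[:3,:3])[0],W[:3,3],K,d)[0][0,0]
def tri(a,b):  # two rays (o,v): midpoint and gap
    (o,v),(p,w)=a,b;t=np.linalg.lstsq(np.c_[v,-w],p-o,rcond=None)[0];A=o+v*t[0];B=p+w*t[1];return (A+B)/2,np.linalg.norm(A-B)
def mask(im,h0,h1,s=120,v=80,box=None):
    h=cv2.cvtColor(im,cv2.COLOR_BGR2HSV);m=cv2.inRange(h,(h0,s,v),(h1,255,255))
    if box: z=np.zeros_like(m);x0,y0,x1,y1=box;z[y0:y1,x0:x1]=1;m=m*z
    return m
def blob(m):
    c=max(cv2.findContours(m,cv2.RETR_EXTERNAL,cv2.CHAIN_APPROX_NONE)[0],key=cv2.contourArea);return c
E
python3 - <<'E'
from h import *
im,t=shot("top","top1")
c=blob(mask(im,18,32,150,80,(380,270,425,310)));(x,y),r=cv2.minEnclosingCircle(c);print("collar",x,y,r,plane(t,(x,y),24))
c=blob(mask(im,18,32,150,120,(220,140,310,220)));r=cv2.minAreaRect(c);print("guard",r)
P=np.array([plane(t,p,130)[:2] for p in cv2.boxPoints(r)]);print(P.round(1),np.linalg.norm(np.diff(P,axis=0),axis=1),P.mean(0))
c=blob(mask(im,0,6,170,90,(135,245,180,295)));c2=cv2.minAreaRect(c);print("red",c2,plane(t,c2[0],125))
print("slot",plane(t,(266,194.5),130),"spindle",plane(t,(269,220),128),plane(t,(270,223),90))
c=blob(mask(im,35,90,80,30,(210,150,330,280)));r=cv2.minAreaRect(c);print("house",r);print([plane(t,p,70).round(0) for p in cv2.boxPoints(r)])
a=cv2.resize(im[230:310,115:215],None,fx=4,fy=4,interpolation=2);b=cv2.resize(im[150:230,220:320],None,fx=4,fy=4,interpolation=2)
cv2.imwrite("pics/crop1.png",np.hstack([a,b]))
E
```

```text
collar 401.8943786621094 289.2042236328125 7.439758777618408 [ 427.48686787 -292.61455355   24.        ]
guard ((264.7617492675781, 182.22042846679688), (44.69326400756836, 65.36033630371094), 85.10090637207031)
[[712.2 119.3]
 [726.4 -33.4]
 [619.  -43.5]
 [605.1 106.7]] [153.31957132 107.81623349 150.91508943] [665.65348547  37.28523309]
red ((149.4276123046875, 265.86895751953125), (8.304548263549805, 13.951641082763672), 4.763641834259033) [467.88814564 298.62460133 125.        ]
slot [635.7455627   33.62424564 130.        ] spindle [575.89073493  25.57384288 128.        ] [576.5883857   26.17742873  90.        ]
house ((268.8336181640625, 217.622314453125), (100.79496002197266, 91.52747344970703), 84.9363784790039)
[array([709., 156.,  70.]), array([730., -67.,  70.]), array([483., -90.,  70.]), array([462., 126.,  70.])]
```

View pics/crop1.png

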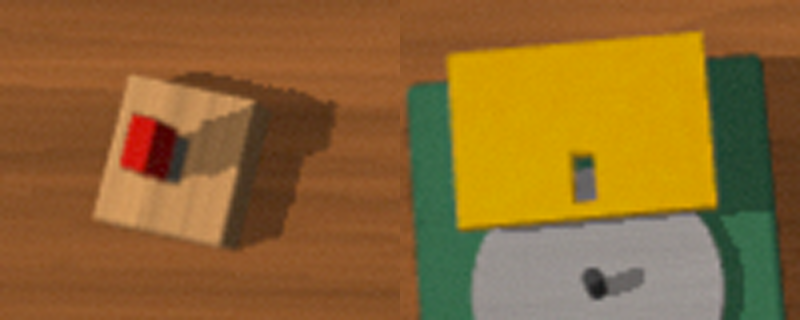

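```bash
python3 -m jog '[[0.027,-0.0085,0,0,0,0,0.0854],[0.027,-0.0085,0,0,0,0,0.0854],[0.027,-0.0085,0.01,0,0,0,0.0854],[0.027,-0.0085,0.01,0,0,0,0.0854],[0.027,-0.0085,0.01,0,0,0,0.0854]]'>/dev/null
python3 -m jog '[[0.027,-0.0085,0.01,0,0,0,0.0854],[0.027,-0.0085,0.01,0,0,0,0.0854],[0.027,-0.0085,0.01,0,0,0,0.0854],[0.027,-0.0085,0.01,0,0,0,0.0854],[0.028,-0.0085,0,0,0,0,0.0854]]'
python3 -m jog '[[0,0,0,0,0,0.107,0.0854],[0,0,0,0,0,0.107,0.0854],[0,0,0,0,0,0.107,0.0854],[0,0,0,0,0,0,0.0854],[0,0,0,0,0,0,0.0854]]'
python3 - <<'E'
from h import *
im,t=shot("wrist","w1");T=tool(sense());print(T.round(3))
c=blob(mask(im,15,35,150,80));(x,y),r=cv2.minEnclosingCircle(c);print(x,y,r,plane(t,(x,y),24),plane(t,(x,y),12))
E
```

```text
time_s: 1.2
eef_pos: [425.3, -292.6, 170.9]
ee_rot: [-0.001, 0.979, 0.205, -0.001]
force: [-0.2, -0.6, 0.1]
grip_width: 1.0
grip_force: 0.0
time_s: 1.7
eef_pos: [425.0, -293.9, 172.2]
ee_rot: [-0.0, 0.999, 0.048, -0.0]
force: [0.8, 0.1, -0.1]
grip_width: 1.0
grip_force: 0.0
[[ 9.95000e-01  9.50000e-02 -0.00000e+00  4.24987e+02]
 [ 9.50000e-02 -9.95000e-01  0.00000e+00 -2.93925e+02]
 [-0.00000e+00 -0.00000e+00 -1.00000e+00  1.72237e+02]
 [ 0.00000e+00  0.00000e+00  0.00000e+00  1.00000e+00]]
314.2174377441406 216.7715301513672 24.78398895263672 [ 430.07049146 -291.70014839   24.        ] [ 427.18519006 -291.87382906   12.        ]
```

View pics/w1.png

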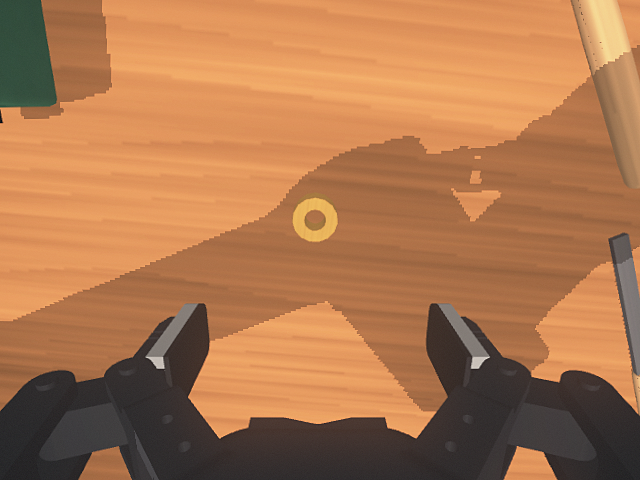

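The wrist view shows the collar as a ring at (314,219). Its position matches the top view to within 2 mm, so I'm descending to grasp.

```bash
python3 -m jog '[[0.004,-0.0015,0.03,0,0,0,0.06],[0,0,0.03,0,0,0,0.06],[0,0,0.03,0,0,0,0.06],[0,0,0.03,0,0,0,0.06],[0,0,0.02,0,0,0,0.06]]' >/dev/null
python3 -m jog '[[0,0,0.01,0,0,0,0.06],[0,0,0.008,0,0,0,0.06],[0,0,0,0,0,0,0.06],[0,0,0,0,0,0,0.03],[0,0,0,0,0,0,0.03]]' 40
python3 -m jog '[[0,0,0,0,0,0,0.03],[0,0,0,0,0,0,0.03],[0,0,0,0,0,0,0.03],[0,0,0,0,0,0,0.03],[0,0,0,0,0,0,0.03]]' 40
```

```text
time_s: 2.75
eef_pos: [429.3, -292.5, 15.4]
ee_rot: [0.001, 0.999, 0.046, 0.001]
force: [-2.7, 1.5, 8.4]
grip_width: 0.398
grip_force: 39.0
time_s: 3.25
eef_pos: [429.3, -292.5, 15.4]
ee_rot: [0.001, 0.999, 0.046, 0.001]
force: [-0.2, -0.5, 6.6]
grip_width: 0.4
grip_force: 40.0
```

```bash
python3 -m jog '[[0,0,-0.02,0,0,0,0.03],[0,0,-0.03,0,0,0,0.03],[0,0,-0.04,0,0,0,0.03],[0,0,-0.04,0,0,0,0.03],[0,0,-0.03,0,0,0,0.03]]' >/dev/null
python3 -m jog '[[0.0118,-0.031,0,0,0,0,0.03],[0.0118,-0.031,0,0,0,0,0.03],[0.0118,-0.031,0,0,0,0,0.03],[0.0118,-0.031,0,0,0,0,0.03],[0.0118,-0.031,0,0,0,0,0.03]]' 
python3 -m jog '[[0.0118,-0.031,0,0,0,0,0.03],[0.0118,-0.031,0,0,0,0,0.03],[0.0118,-0.031,0,0,0,0,0.03],[0.0118,-0.031,0,0,0,0,0.03],[0.0118,-0.031,0,0,0,0,0.03]]' >/dev/null
python3 -m jog '[[0,0,0,0,0,0,0.03],[0,0,0,0,0,0,0.03],[0,0,0,0,0,0,0.03]]'
python3 - <<'E'
from h import *
im,t=shot("wrist","w2");print(tool(sense()).round(3))
print(proj(t,[577,27,128]),proj(t,[577,27,90]),proj(t,[636,33.5,130]))
E
```

```text
time_s: 4.25
eef_pos: [473.4, -130.9, 174.6]
ee_rot: [0.0, 0.999, 0.046, 0.0]
force: [0.7, 0.8, -2.4]
grip_width: 0.395
grip_force: 40.5
time_s: 5.05
eef_pos: [517.5, 26.9, 174.4]
ee_rot: [0.0, 0.999, 0.046, -0.0]
force: [-0.1, 0.6, -1.1]
grip_width: 0.403
grip_force: 40.5
[[ 9.96000e-01  9.20000e-02 -0.00000e+00  5.17477e+02]
 [ 9.20000e-02 -9.96000e-01 -0.00000e+00  2.67200e+01]
 [-0.00000e+00  0.00000e+00 -1.00000e+00  1.74381e+02]
 [ 0.00000e+00  0.00000e+00  0.00000e+00  1.00000e+00]]
[327.18387031 155.54386801] [325.45920651 150.33935023] [325.73667447  13.05946069]
```

View pics/w2.png

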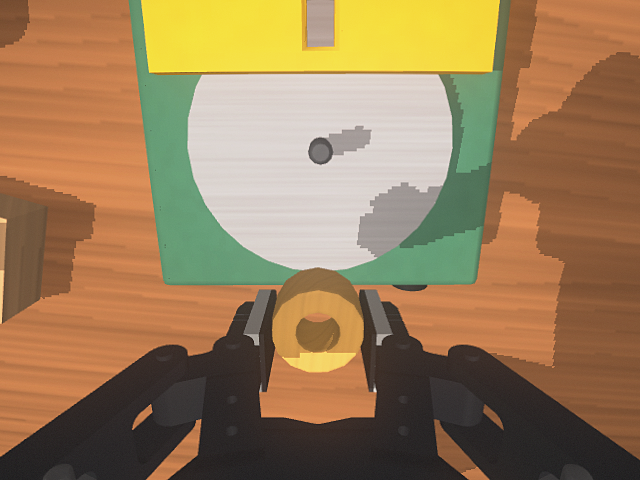

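The spindle top is near (320,151) and the slot mouth spans x from 303 to 339. The held collar's bore is near (318,332), between the pads. I'll work out the spindle-to-collar offset from these.

Run:
```python
from h import *
im=cv2.imread("pics/w2.png");s=sense();c=eyes.calibration("wrist");T=tool(s)
t=(np.array([[c["fx"],0,c["cx"]],[0,c["fy"],c["cy"]],[0,0,1]]),np.array(c["dist"]),T@np.array(c["mount"]))
g=cv2.cvtColor(im,cv2.COLOR_BGR2GRAY);m=cv2.inRange(g,0,125);z=np.zeros_like(m);z[130:172,300:336]=m[130:172,300:336]
b=blob(z);(x,y),(w,h),a=cv2.fitEllipse(b);print("sp",x,y,w,h,cv2.boundingRect(b))
for zz in(128,90):print(plane(t,(x,y),zz).round(1))
for p in([577,27,128],[577,27,124],[577,27,90]):print(proj(t,p))
top=174.4-15.4+24
hole=plane(t,(318,332),top);print("collar",hole.round(1), T[:3,3])
# pads' mid column
print(proj(t,T[:3,3]+[0,0,8]))
print(cv2.cvtColor(im,cv2.COLOR_BGR2GRAY)[150,302:340].tolist());print(g[128:175,320].tolist())
m=mask(im,15,40,100,40,(255,255,385,380));print("collar box",cv2.boundingRect(blob(m)))
# guard edge yaw & slot x
e=[plane(t,p,130) for p in((148,72.5),(493,71.5))];print(e, [plane(t,(q,35),130).round(1) for q in(303,339)])
```

```text
sp 320.20751953125 150.58929443359375 23.455581665039062 25.825664520263672 (308, 138, 25, 27)
[579.   30.3 128. ]
[576.6  29.8  90. ]
[326.80942592 155.49526315]
[326.60318849 154.84914253]
[325.15137216 150.30142485]
collar [516.2  25.7 183. ] [517.47745533  26.72029555 174.3806187 ]
[315.53493321 327.94208545]
[212, 213, 212, 212, 215, 216, 136, 85, 98, 102, 113, 125, 123, 124, 122, 119, 123, 120, 120, 119, 118, 119, 118, 120, 122, 123, 117, 83, 84, 80, 99, 166, 157, 155, 156, 155, 154, 154]
[214, 212, 212, 214, 215, 217, 217, 219, 205, 138, 73, 84, 88, 90, 90, 99, 116, 123, 121, 121, 122, 119, 120, 120, 120, 119, 120, 120, 121, 121, 120, 122, 124, 107, 95, 81, 124, 203, 217, 210, 210, 212, 215, 214, 213, 209, 211]
collar box (272, 268, 92, 105)
[array([606.00072611, 108.99388656, 130.        ]), array([620.28697726, -42.2755056 , 130.        ])] [array([626.7,  42.2, 130. ]), array([628.1,  26.8, 130. ])]
```

Run:
```python
import cv2
im=cv2.imread("pics/w2.png");a=cv2.resize(im[120:380,250:390],None,fx=2.3,fy=2.3,interpolation=cv2.INTER_NEAREST)
b=cv2.resize(im[130:175,295:360],None,fx=6,fy=6,interpolation=0);a[0:b.shape[0],:0]=0
import numpy as np
o=np.zeros((598,a.shape[1]+b.shape[1],3),np.uint8);o[:a.shape[0],:a.shape[1]]=a[:598];o[:b.shape[0],a.shape[1]:]=b;cv2.imwrite("pics/c2.png",o);print(o.shape)
```

```text
(598, 712, 3)
```

View pics/c2.png

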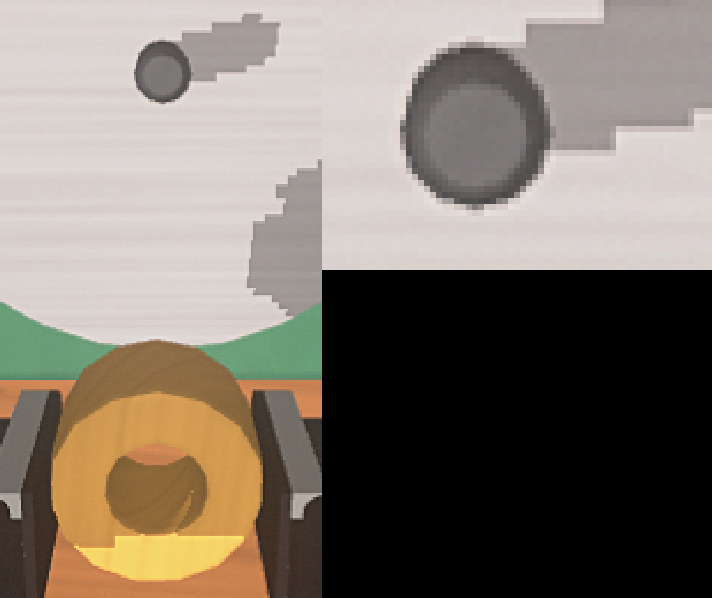

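```bash
python3 -m jog '[[0.022,0,0,0,0,0,0.03],[0.022,0,0,0,0,0,0.03],[0.018,0.0007,0.01,0,0,0,0.03],[0,0,0.012,0,0,0,0.03],[0,0,0,0,0,0,0.03]]' >/dev/null
python3 -m jog '[[0,0,0,0,0,0,0.03],[0,0,0,0,0,0,0.03],[0,0,0,0,0,0,0.03]]'
python3 - <<'E'
from h import *
im,t=shot("scene","s3");im2,w=shot("wrist","w3");p=proj(t,[579,31,128]);print(p)
x,y=p.astype(int);a=cv2.resize(im[y-40:y+40,x-40:x+40],None,fx=5,fy=5,interpolation=0)
b=cv2.resize(im2[180:380,220:420],None,fx=2,fy=2,interpolation=0);cv2.imwrite("pics/c3.png",np.hstack([a,b]));print(x-40,y-40)
E
```

```text
time_s: 5.9
eef_pos: [579.3, 32.5, 153.0]
ee_rot: [0.0, 0.999, 0.046, 0.0]
force: [0.2, -0.5, -1.1]
grip_width: 0.399
grip_force: 40.5
[370.64562054 221.26058434]
330 181
```

View pics/c3.png

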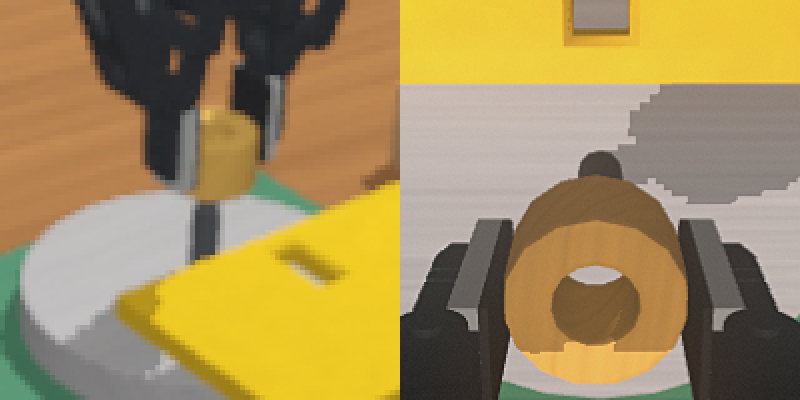

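The scene view shows the spindle axis slightly left of the collar's centre. The wrist view shows the spindle about 2 px right of the bore. Both call for a shift toward -y, which I'll quantify.

Run:
```python
from h import *
im=cv2.imread("pics/s3.png");c=eyes.calibration("scene")
t=(np.array([[c["fx"],0,c["cx"]],[0,c["fy"],c["cy"]],[0,0,1]]),np.array(c["dist"]),np.array(c["cam_to_world"]))
g=cv2.cvtColor(im,cv2.COLOR_BGR2GRAY)
for r in(223,226,229):print(r,g[r,362:382].tolist())
m=mask(im,15,35,110,60,(365,198,386,222))
for r in(206,209,212,215):
    print(r,im[r,376:388].tolist())
u=t[2][:3,0].copy();u[2]=0;u/=np.linalg.norm(u);print(u)
# horizontal coordinate along u at given row: ray crossing vertical plane through nominal axis perpendicular to view
def lat(px,py,C=np.array([579,32,0.])):
    o,v=ray(t,(px,py));n=np.cross(u,[0,0,1]);k=((C-o)@n)/(v@n);P=o+k*v;return (P-C)@u,P[2]
for p in((368,226),(374,226),(371,226),(382,211),(381.5,209)):print(p,lat(*p))
```

```text
223 [191, 191, 191, 191, 190, 190, 140, 69, 69, 71, 70, 101, 171, 189, 188, 188, 187, 188, 188, 189]
226 [189, 190, 191, 191, 191, 174, 116, 64, 66, 68, 68, 91, 170, 190, 190, 191, 191, 191, 191, 190]
229 [190, 189, 190, 190, 191, 175, 118, 65, 67, 68, 67, 118, 176, 191, 191, 191, 194, 200, 201, 200]
206 [[65, 133, 169], [69, 140, 177], [70, 142, 179], [71, 142, 179], [68, 135, 170], [52, 93, 120], [38, 42, 47], [88, 89, 88], [125, 126, 125], [102, 103, 102], [69, 93, 125], [77, 123, 172]]
209 [[72, 144, 181], [72, 144, 181], [72, 145, 182], [70, 141, 178], [64, 132, 168], [52, 99, 127], [38, 51, 62], [95, 95, 94], [127, 129, 128], [103, 123, 153], [77, 125, 175], [79, 129, 182]]
212 [[66, 135, 171], [66, 133, 169], [64, 130, 166], [62, 126, 161], [59, 121, 155], [47, 86, 111], [50, 53, 55], [104, 111, 118], [109, 127, 151], [87, 125, 170], [75, 123, 175], [75, 123, 174]]
215 [[65, 133, 168], [64, 130, 166], [63, 128, 163], [60, 123, 157], [57, 116, 149], [92, 133, 130], [99, 136, 131], [84, 126, 152], [75, 122, 169], [77, 123, 176], [77, 126, 178], [78, 127, 180]]
[0.49014144 0.87164291 0.        ]
(368, 226) (np.float64(-5.513785714507795), np.float64(116.54616751771641))
(374, 226) (np.float64(6.6789751523372), np.float64(116.46814764374722))
(371, 226) (np.float64(0.582945028336344), np.float64(116.50718628426978))
(382, 211) (np.float64(20.354837090180343), np.float64(151.28094315574305))
(381.5, 209) (np.float64(19.02806370544543), np.float64(155.83031046962566))
```

```bash
python3 -m jog '[[0,0.0008,0,0,0,0,0.03],[0,0,0.005,0,0,0,0.03],[0,0,0.005,0,0,0,0.03],[0,0,0.005,0,0,0,0.03],[0,0,0,0,0,0,0.03]]'
python3 -m jog '[[0,0,0.004,0,0,0,0.03],[0,0,0.003,0,0,0,0.03],[0,0,0.002,0,0,0,0.03],[0,0,0,0,0,0,0.03]]'
```

```text
time_s: 6.5
eef_pos: [579.1, 31.9, 136.2]
ee_rot: [-0.0, 0.999, 0.046, -0.001]
force: [0.5, 0.6, -1.5]
grip_width: 0.397
grip_force: 40.5
time_s: 6.9
eef_pos: [579.4, 31.8, 128.0]
ee_rot: [-0.0, 0.999, 0.046, -0.0]
force: [0.9, 0.7, -1.5]
grip_width: 0.397
grip_force: 40.5
```

The collar is about 15 mm onto the spindle with no contact force. I'm continuing down to the disc.

```bash
python3 -m jog '[[0,0,0.006,0,0,0,0.03],[0,0,0.006,0,0,0,0.03],[0,0,0.005,0,0,0,0.03],[0,0,0.003,0,0,0,0.03],[0,0,0,0,0,0,0.03]]'
python3 -m jog '[[0,0,0.001,0,0,0,0.03],[0,0,0.001,0,0,0,0.03],[0,0,0,0,0,0,0.03],[0,0,0,0,0,0,0.03]]'
```

```text
time_s: 7.4
eef_pos: [579.3, 31.8, 107.7]
ee_rot: [-0.0, 0.999, 0.046, -0.0]
force: [-0.2, -0.9, -1.5]
grip_width: 0.399
grip_force: 40.5
time_s: 7.8
eef_pos: [579.6, 31.8, 106.4]
ee_rot: [0.0, 0.999, 0.046, 0.0]
force: [0.4, 0.8, -2.1]
grip_width: 0.399
grip_force: 40.5
```

```bash
python3 -m jog '[[0,0,0.001,0,0,0,0.03],[0,0,0,0,0,0,0.03],[0,0,0,0,0,0,0.06],[0,0,0,0,0,0,0.06],[0,0,0,0,0,0,0.06]]'
python3 -m jog '[[0,0,-0.03,0,0,0,0.06],[0,0,-0.03,0,0,0,0.06],[0,0,-0.03,0,0,0,0.06],[-0.03,0,-0.02,0,0,0,0.06],[-0.03,0,0,0,0,0,0.06]]'
python3 -m jog '[[0,0,0,0,0,0,0.06],[0,0,0,0,0,0,0.06]]'
python3 - <<'E'
from h import *
im,w=shot("wrist","w4");im2,t=shot("scene","s4")
b=im2[180:260,310:450];cv2.imwrite("pics/c4.png",np.hstack([im[:300,160:480],cv2.resize(b,(525,300))]))
E
```

```text
time_s: 8.3
eef_pos: [579.6, 31.8, 105.3]
ee_rot: [0.0, 0.999, 0.046, 0.0]
force: [0.2, 0.2, -0.1]
grip_width: 0.702
grip_force: 0.0
time_s: 8.8
eef_pos: [520.1, 26.1, 217.8]
ee_rot: [0.001, 0.999, 0.047, 0.002]
force: [-0.6, 0.7, -0.6]
grip_width: 0.706
grip_force: 0.0
time_s: 9.0
eef_pos: [519.9, 26.2, 215.7]
ee_rot: [0.0, 0.999, 0.046, 0.0]
force: [0.7, 0.1, 0.3]
grip_width: 0.703
grip_force: 0.0
```

View pics/c4.png

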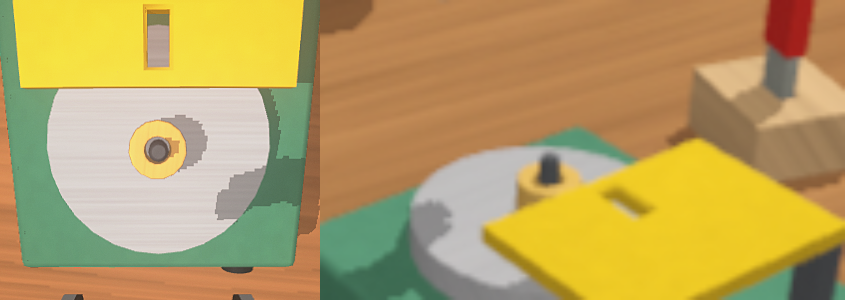

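The wrist crop shows the collar flat and centred on the spindle, and the slot near image (317,37). The scene crop agrees. Next I'll go above the stick.

```bash
python3 - <<'E'
from h import *
im=cv2.imread("pics/w4.png");s=sense();c=eyes.calibration("wrist");T=tool(s)
t=(np.array([[c["fx"],0,c["cx"]],[0,c["fy"],c["cy"]],[0,0,1]]),np.array(c["dist"]),T@np.array(c["mount"]))
h=cv2.cvtColor(im,cv2.COLOR_BGR2HSV);m=cv2.inRange(h,(18,120,80),(35,255,255))[0:75,290:345];b=blob(255-m);x,y,w,hh=cv2.boundingRect(b);print(x+290,y,w,hh)
p=(290+x+(w-1)/2,y+(hh-1)/2);print("slot",p,plane(t,p,130),plane(t,p,120))
b=blob(mask(im,18,35,120,80,(260,100,380,190)));(x,y),r=cv2.minEnclosingCircle(b);print("collar",x,y,r,plane(t,(x,y),114),plane(t,(x,y),102))
E
python3 -m jog '[[-0.0027,-0.0277,0,0,0,0,0.06],[-0.0027,-0.0277,0,0,0,0,0.06],[-0.0027,-0.0277,0,0,0,0,0.06],[-0.0027,-0.0277,0,0,0,0,0.06],[-0.0027,-0.0277,0,0,0,0,0.06]]' >/dev/null
python3 -m jog '[[-0.0027,-0.0277,0,0,0,0,0.06],[-0.0027,-0.0277,0,0,0,0,0.06],[-0.0027,-0.0277,0,0,0,0,0.06],[-0.0027,-0.0277,0,0,0,0,0.06],[-0.0027,-0.0277,0,0,0,0,0.06]]' >/dev/null
python3 -m jog '[[0,0,0,0,0,0.111,0.06],[0,0,0,0,0,0.111,0.06],[0,0,0,0,0,0.111,0.06],[0,0,0,0,0,0,0.06],[0,0,0,0,0,0,0.06]]'
python3 - <<'E'
from h import *
im,t=shot("wrist","w5");T=tool(sense())
h=cv2.cvtColor(im,cv2.COLOR_BGR2HSV)
b=blob(mask(im,0,6,150,60)|mask(im,174,180,150,60));r=cv2.minAreaRect(b);print(r,cv2.boundingRect(b),plane(t,r[0],125),T[:3,3])
E
```

```text
307 14 22 53
slot (317.5, 40.0) [636.39115407  36.10579801 130.        ] [638.37862181  36.28251441 120.        ]
collar 316.6937561035156 149.5515899658203 29.01268196105957 [578.94528518  31.27078856 114.        ] [578.22186963  31.22045322 102.        ]
time_s: 10.6
eef_pos: [467.5, 299.7, 214.9]
ee_rot: [0.0, 0.993, -0.118, -0.0]
force: [0.1, -0.0, 0.6]
grip_width: 0.701
grip_force: 0.0
((310.99591064453125, 237.3890380859375), (63.2529296875, 25.056894302368164), 87.87889862060547) (298, 206, 27, 64) [474.47570312 301.00875449 125.        ] [467.47686916 299.64695843 215.02411756]
```

View pics/w5.png

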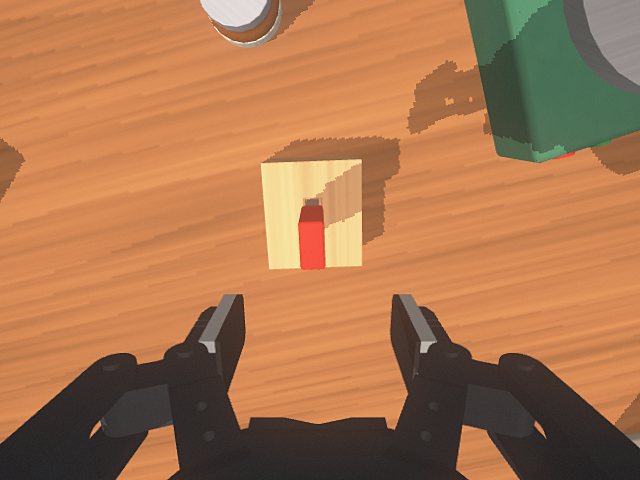

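The wrist view shows the handle's bright top face at about x 299–325 and y 221–269. It is nearly aligned with the tool, so I'll work out the exact offset.

Run:
```python
from h import *
im=cv2.imread("pics/w5.png");s=sense();c=eyes.calibration("wrist");T=tool(s)
t=(np.array([[c["fx"],0,c["cx"]],[0,c["fy"],c["cy"]],[0,0,1]]),np.array(c["dist"]),T@np.array(c["mount"]))
def loc(P):return (T[:3,:3].T@(P-T[:3,3])).round(2)
h=cv2.cvtColor(im,cv2.COLOR_BGR2HSV)
m=(((h[:,:,0]<8)|(h[:,:,0]>172))&(h[:,:,1]>150)&(h[:,:,2]>190)).astype(np.uint8)*255;z=np.zeros_like(m);z[195:280,285:340]=m[195:280,285:340]
r=cv2.minAreaRect(blob(z));B=[loc(plane(t,p,125)) for p in cv2.boxPoints(r)];print(r);print(np.array(B));print(np.mean(B,0))
e=np.diff(B,axis=0)[:, :2];print(np.linalg.norm(e,axis=1),np.arctan2(e[:,1],e[:,0]))
m=cv2.inRange(h,(12,60,150),(30,160,255))[150:280,240:380]
b=blob(cv2.morphologyEx(m,cv2.MORPH_OPEN,np.ones((5,5))))+[240,150];q=cv2.approxPolyDP(b,8,True)[:,0];print([ (p.tolist(),loc(plane(t,p,45)).tolist()) for p in q])
```

```text
((311.2755432128906, 245.113525390625), (48.208168029785156, 25.269739151000977), 87.61405944824219)
[[ 16.59 -11.03  90.02]
 [ 17.24   4.44  90.02]
 [-14.34   5.84  90.03]
 [-15.05 -10.25  90.03]]
[ 1.11  -2.75  90.025]
[15.48364944 31.61101707 16.10565739] [ 1.52880422  3.09728981 -1.61489451]
[([240, 150], [54.6, -60.02, 170.0]), ([240, 279], [-55.44, -66.6, 170.03]), ([379, 279], [-55.5, 54.9, 170.05]), ([379, 236], [-16.31, 53.02, 170.04]), ([361, 245], [-24.27, 38.1, 170.04]), ([361, 159], [47.49, 35.75, 170.02]), ([265, 162], [45.19, -40.61, 170.01]), ([281, 152], [52.96, -27.65, 170.01])]
```

```bash
python3 -m jog '[[0.001,-0.0033,0.02,0,0,-0.04,0.05],[0,0,0.03,0,0,0,0.05],[0,0,0.03,0,0,0,0.05],[0,0,0.03,0,0,0,0.05],[0,0,0.011,0,0,0,0.05]]' >/dev/null
python3 -m jog '[[0,0,0,0,0,0,0.05],[0,0,0,0,0,0,0.05],[0,0,0,0,0,0,0.005],[0,0,0,0,0,0,0.005],[0,0,0,0,0,0,0.005]]' 50
python3 -m jog '[[0,0,0,0,0,0,0.005],[0,0,0,0,0,0,0.005],[0,0,0,0,0,0,0.005],[0,0,0,0,0,0,0.005],[0,0,0,0,0,0,0.005]]' 50
```

```text
time_s: 11.65
eef_pos: [469.4, 302.7, 95.4]
ee_rot: [-0.0, 0.995, -0.1, 0.001]
force: [-0.2, -0.3, 4.7]
grip_width: 0.183
grip_force: 49.2
time_s: 12.15
eef_pos: [469.5, 302.7, 95.3]
ee_rot: [-0.0, 0.995, -0.1, 0.001]
force: [-1.1, -0.0, 6.1]
grip_width: 0.183
grip_force: 49.4
```

```bash
python3 -m jog '[[0,0,-0.015,0,0,0,0.005],[0,0,-0.025,0,0,0,0.005],[0,0,-0.035,0,0,0,0.005],[0,0,-0.035,0,0,0,0.005],[0,0,-0.027,0,0,0,0.005]]'
python3 -m jog '[[0,0,0,0,0,0,0.005],[0.0174,0.024,0,0,0,0,0.005],[0.0174,0.024,0,0,0,0,0.005],[0.0174,0.024,0,0,0,0,0.005],[0.0174,0.024,0,0,0,0,0.005]]' >/dev/null
python3 -m jog '[[0.0174,0.024,0,0,0,0,0.005],[0.0174,0.024,0,0,0,0,0.005],[0.0174,0.024,0,0,0,0,0.005],[0.0174,0.024,0,0,0,0,0.005],[0.0174,0.024,0,0,0,0,0.005]]' >/dev/null
python3 -m jog '[[0.0174,0.024,0,0,0,0,0.005],[0,0,0,0,0,-0.0983,0.005],[0,0,0,0,0,-0.0983,0.005],[0,0,0,0,0,-0.0983,0.005],[0,0,0,0,0,0,0.005]]' >/dev/null
python3 -m jog '[[0,0,0,0,0,0,0.005],[0,0,0,0,0,0,0.005]]'
python3 - <<'E'
from h import *
im,w=shot("wrist","w6");print(tool(sense()).round(3));cv2.imwrite("pics/c6.png",cv2.resize(im[60:360,200:440],None,fx=2,fy=2,interpolation=0))
E
```

```text
time_s: 12.65
eef_pos: [469.0, 302.6, 233.5]
ee_rot: [-0.0, 0.995, -0.1, 0.001]
force: [0.3, -0.2, -0.6]
grip_width: 0.185
grip_force: 48.7
time_s: 14.35
eef_pos: [591.6, 32.8, 230.9]
ee_rot: [-0.0, 0.999, 0.046, -0.0]
force: [0.1, -0.0, -1.8]
grip_width: 0.181
grip_force: 49.0
[[ 9.96000e-01  9.30000e-02 -0.00000e+00  5.91683e+02]
 [ 9.30000e-02 -9.96000e-01  0.00000e+00  3.27640e+01]
 [-0.00000e+00 -0.00000e+00 -1.00000e+00  2.31029e+02]
 [ 0.00000e+00  0.00000e+00  0.00000e+00  1.00000e+00]]
```

View pics/c6.png

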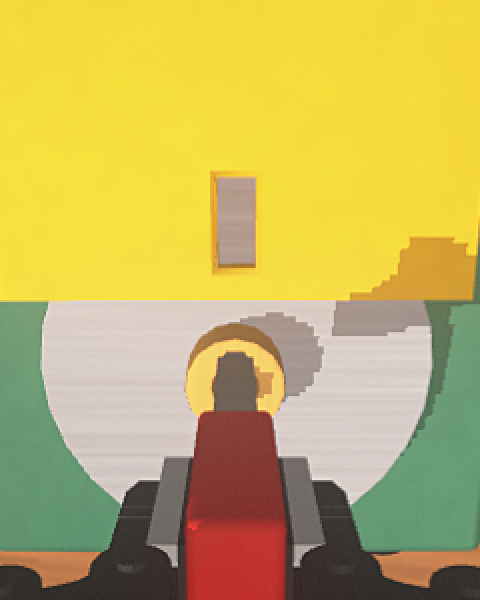

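The wrist crop shows the slot mouth centred near full-image (316.8,171), the tip's front edge near (317.8,236), and the collar still flat. I've now viewed ten pictures, so the rest is numeric.

Run:
```python
from h import *
im=cv2.imread("pics/w6.png");s=sense();c=eyes.calibration("wrist");T=tool(s)
t=(np.array([[c["fx"],0,c["cx"]],[0,c["fy"],c["cy"]],[0,0,1]]),np.array(c["dist"]),T@np.array(c["mount"]))
def loc(p,z):return (T[:3,:3].T@(plane(t,p,z)-T[:3,3])).round(2)
for p in((305,145),(328.5,145),(328.5,197),(305,197),(316.75,171)):print("slot",p,loc(p,130))
zt=T[2,3]-80.3
print("tip front",loc((317.75,236),zt), "handle top corners",[loc(p,zt+110) for p in((293.5,319.5),(340.5,319.5))], [loc(p,zt+60) for p in((301,266),(334,266))])
g=im.astype(int)
h=cv2.cvtColor(im,cv2.COLOR_BGR2HSV)
for r in(150,171,190):print(r,h[r,300:334,0].tolist(),h[r,300:334,2].tolist())
print("col",h[140:205,317,1].tolist())
for r in(236,238,241,246,254):print(r,h[r,300:336,2].tolist())
print("tipcol",h[226:246,318,2].tolist())
```

```text
slot (305, 145) [ 61.41  -6.75 101.  ]
slot (328.5, 145) [ 61.41   7.51 101.  ]
slot (328.5, 197) [ 29.46   7.76 101.02]
slot (305, 197) [ 29.46  -7.06 101.02]
slot (316.75, 171) [ 45.73   0.37 101.01]
tip front [ 9.93  0.95 80.3 ] handle top corners [array([ 15.62,  -6.67, -29.71]), array([ 15.61,   7.81, -29.71])] [array([14.01, -6.44, 20.29]), array([14.  ,  7.97, 20.29])]
150 [27, 26, 27, 27, 27, 21, 21, 19, 18, 177, 8, 9, 9, 9, 10, 9, 9, 8, 9, 8, 8, 9, 9, 9, 8, 8, 3, 8, 24, 26, 25, 26, 26, 26] [246, 246, 246, 247, 248, 230, 228, 211, 204, 178, 182, 183, 182, 180, 180, 181, 181, 181, 182, 181, 182, 181, 181, 180, 181, 178, 176, 200, 249, 247, 246, 246, 246, 246]
171 [26, 26, 26, 27, 27, 23, 20, 20, 18, 1, 11, 11, 12, 12, 12, 11, 11, 11, 12, 11, 11, 12, 11, 11, 11, 9, 10, 15, 26, 25, 25, 26, 26, 26] [246, 246, 246, 246, 247, 241, 222, 223, 217, 173, 178, 180, 179, 180, 180, 181, 180, 180, 181, 179, 179, 180, 177, 179, 179, 179, 172, 210, 252, 246, 245, 246, 246, 246]
190 [26, 26, 26, 26, 26, 25, 20, 20, 19, 11, 4, 10, 10, 10, 10, 9, 9, 10, 6, 9, 9, 8, 8, 9, 9, 8, 0, 14, 25, 24, 25
[... 803 characters left out ...]
46, 244, 244, 245, 245, 245, 247, 252]
241 [245, 245, 245, 245, 245, 245, 247, 253, 239, 98, 116, 116, 117, 117, 117, 119, 116, 117, 117, 116, 117, 117, 118, 116, 116, 107, 169, 255, 249, 245, 245, 245, 245, 245, 245, 246]
246 [245, 245, 245, 245, 245, 246, 250, 255, 134, 108, 115, 115, 116, 114, 116, 117, 113, 115, 114, 115, 112, 113, 114, 114, 116, 110, 115, 167, 211, 215, 227, 226, 225, 224, 225, 223]
254 [245, 245, 245, 246, 248, 234, 122, 127, 110, 113, 112, 114, 115, 113, 115, 113, 112, 114, 114, 112, 115, 111, 114, 113, 113, 112, 112, 112, 129, 167, 211, 209, 210, 212, 206, 218]
tipcol [151, 152, 147, 189, 252, 248, 245, 246, 252, 232, 134, 112, 114, 118, 118, 117, 118, 117, 116, 115]
```

```bash
python3 -m jog '[[0.0152,0.0005,0,0,0,0,0.005],[0.015,0,0,0,0,0,0.005],[0.015,0,0,0,0,0,0.005],[0,0,0.008,0,0,0,0.005],[0,0,0.006,0,0,0,0.005]]' >/dev/null
python3 -m jog '[[0,0,0,0,0,0,0.005],[0,0,0,0,0,0,0.005],[0,0,0,0,0,0,0.005]]'
python3 -m jog '[[0,0,0.005,0,0,0,0.005],[0,0,0.004,0,0,0,0.005],[0,0,0.003,0,0,0,0.005],[0,0,0,0,0,0,0.005],[0,0,0,0,0,0,0.005]]'
python3 - <<'E'
from h import *
im,t=shot("wrist","w7");h=cv2.cvtColor(im,cv2.COLOR_BGR2HSV);T=tool(sense())
print(T[:3,3].round(2),sense()["wrist_torque"])
print([proj(t,T[:3,:3]@np.array([10,0.65,80.3])+T[:3,3]),proj(t,T[:3,:3]@np.array([14,.65,101])+T[:3,3])])
for r in range(216,252,4):print(r,h[r,300:336,1].tolist())
E
```

```text
time_s: 15.2
eef_pos: [636.7, 36.5, 217.8]
ee_rot: [0.0, 0.999, 0.047, 0.0]
force: [-0.2, -0.3, -1.0]
grip_width: 0.185
grip_force: 49.0
time_s: 15.7
eef_pos: [636.8, 36.5, 205.3]
ee_rot: [-0.0, 0.999, 0.047, -0.0]
force: [0.2, -0.3, -1.3]
grip_width: 0.183
grip_force: 49.0
[636.89  36.49 205.41] [ 0.03580491  0.02281015 -0.0114412 ]
[array([317.27990835, 235.79582706]), array([317.27375668, 220.69171434])]
216 [194, 192, 193, 195, 194, 194, 195, 192, 194, 194, 193, 193, 195, 194, 195, 195, 192, 194, 193, 192, 194, 194, 195, 193, 193, 192, 192, 193, 192, 194, 195, 193, 193, 195, 190, 194]
220 [193, 197, 192, 194, 193, 192, 194, 194, 197, 193, 193, 193, 192, 194, 193, 193, 194, 193, 193, 193, 194, 194, 194, 193, 194, 193, 194, 193, 196, 193, 192, 192, 192, 194, 194, 196]
224 [195, 189, 194, 194, 193, 193, 194, 192, 193, 192, 194, 193, 190, 194, 193, 196, 192, 194, 194, 194, 193, 193, 190, 190, 195, 194, 198, 193, 193, 194, 193, 192, 198, 194, 195, 194]
228 [192, 193, 193, 194, 191, 192, 193, 192, 190, 190, 190, 194, 192, 195, 194, 193, 194, 194, 192, 194, 195, 192, 192, 193, 193, 193,
[... 234 characters left out ...]
1, 200, 202, 202, 205, 137, 31, 47, 50, 47, 58, 106, 98, 99, 100, 102, 99, 102, 100, 98, 78, 44, 49, 43, 43, 132, 210, 201, 203, 201, 200, 201, 197, 199]
240 [192, 194, 190, 196, 202, 203, 204, 140, 38, 114, 112, 106, 106, 102, 108, 104, 105, 105, 100, 100, 101, 104, 104, 103, 105, 98, 98, 119, 209, 202, 200, 202, 199, 201, 201, 200]
244 [192, 190, 193, 195, 202, 201, 204, 146, 49, 106, 107, 103, 102, 106, 103, 105, 102, 106, 101, 102, 103, 102, 102, 107, 102, 95, 100, 150, 209, 200, 197, 199, 202, 197, 204, 202]
248 [190, 193, 191, 195, 202, 203, 198, 157, 84, 104, 107, 102, 108, 104, 105, 104, 105, 102, 102, 102, 100, 101, 100, 102, 101, 96, 97, 148, 207, 201, 200, 204, 202, 201, 203, 202]
```

The tip is inside the slot with almost no force. I'm descending to depth.

```bash
python3 -m jog '[[0,-0.0002,0.003,0,0,0,0.005],[0,0,0.003,0,0,0,0.005],[0,0,0.003,0,0,0,0.005],[0,0,0,0,0,0,0.005]]'
python3 -m jog '[[0,0,0.003,0,0,0,0.005],[0,0,0.003,0,0,0,0.005],[0,0,0.003,0,0,0,0.005],[0,0,0.002,0,0,0,0.005],[0,0,0,0,0,0,0.005]]'
python3 -m jog '[[0,0,0,0,0,0,0.005],[0,0,0,0,0,0,0.005],[0,0,0,0,0,0,0.005],[0,0,0,0,0,0,0.005],[0,0,0,0,0,0,0.005]]'
```

```text
time_s: 16.15
eef_pos: [636.6, 36.7, 195.6]
ee_rot: [-0.0, 0.999, 0.047, -0.001]
force: [0.4, -0.6, -1.0]
grip_width: 0.181
grip_force: 49.0
time_s: 16.65
eef_pos: [636.7, 36.7, 184.9]
ee_rot: [-0.0, 0.999, 0.047, -0.0]
force: [-0.6, -0.3, -1.2]
grip_width: 0.181
grip_force: 49.0
time_s: 17.15
eef_pos: [636.8, 36.7, 185.3]
ee_rot: [-0.0, 0.999, 0.047, 0.0]
force: [0.2, 0.0, -0.6]
grip_width: 0.178
grip_force: 49.0
```

Run:
```python
from h import *
im,t=shot("wrist","w8")
for i in(cv2.imread("pics/w6.png"),im):
    b=blob(mask(i,0,6,150,60)|mask(i,174,180,150,60));print(cv2.boundingRect(b))
from rig import finish_job
print(finish_job())
```

```text
(292, 266, 51, 139)
(292, 291, 52, 113)
the job is handed in; nothing more can be done
None
```

The job is handed in, and I don't have the verdict. The collar looked flat around the spindle and was let go, and the stick is held upright and still in the slot with its tip about 25 mm below the guard's top, judged from arm position and near-zero force because my last image check of the handle was inconclusive.

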